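# Square a chromatography plate into the corner of the reading stage

### The job

Pick up the white pusher with the rectangular foot and use it to nudge the large white-coated glass plate across the grey stage, without the gripper touching the plate, until it lies flat and square in the corner, up against both steel rails. Then stand the pusher upright on the bench, off the stage, and let go of it; leave the similar round-footed tamper where it is.

Things in the scene. Friction and masses are not known exactly. Their poses are not given: they have to be found in the camera images.
- plate_center (a point): Centre (half-way up) of the loose glass plate, white on top with greenish rim: 70 mm along x, 90 mm along y, 6 mm thick, 100 g. It lies on the stage, 25 to 95 mm short of each rail, up to 0.25 rad askew; its x points roughly to the back rail, y to the side rail. Smaller glass slips (50 x 22 mm) on the bench are bystanders.
- fence: Square L of two steel rails on the fixed grey stage (220 x 250 mm, top 20 mm above bench). Origin: inner corner at the stage's top surface. Back rail: inner face at x = 0, runs 200 mm along -y. Side rail: inner face at y = 0, runs 190 mm along -x. Rails 12 mm wide, 12 mm high. x points away from the robot, y to its left, turned up to 0.3 rad. Seated plate centre: x -35, y -45 mm.
- pusher_center (a point): Centre, 42.5 mm above the underside, of the loose white plastic pusher standing on the bench, 85 mm tall, 180 g: rectangular foot 40 mm along x, 60 mm along y, 25 mm high; centred on it a square stem 24 x 24 mm, sides along x and y, from 25 to 85 mm above the underside, to be grasped. z up.
- tamper_center (a point): Centre, 42.5 mm above the underside, of the bystander tamper standing near the pusher (which of the two is nearer the robot varies): same white plastic, 85 mm tall, but round foot of 52 mm diameter and round stem of 24 mm diameter. z up.
Mind the look-alikes: they are no part of the job. Leave any orange or purple look-alike of the part that bears pusher_center alone.

How it is judged:
By the outcome, as a careful person would: the job done as asked, in the order asked, and still so for the second after the job is handed in, with the robot touching nothing.
It also fails if it takes over 51 s, if anything falls off the work surface, if the arm or the gripper's body presses on something with over 40 N, if the wrist force passes 120 N, or if a joint passes its speed limit or range.

### The arm

A 7-joint arm with a two-finger parallel gripper is mounted at the origin on the work surface. World frame = base frame: x ahead of the robot, y to its left, z up, the work surface at z = 0. Lengths are in mm, angles in degrees, forces in N, time in s.
With the tool pointing down it reaches from about 400 to 850 mm from the base axis. Payload 4.4 kg.
Tool frame: the origin (TCP) lies midway between the tips of the shut fingers; the grasp point (between the pads) lies bot.grasp_offset behind it (bot.grasp_offset is the distance from the TCP to the grasp point, in mm); z points along the fingers, x is the direction in which the jaws open and shut, and the axes are right-handed (so a half turn about z gives the same grasp; the last joint's range is limited). The gripper opens to 94 mm and grips with 3 to 60 N. Pads are 16 mm wide; open, the fingers measure 119 mm over their backs; the gripper's body (75 mm by 177 mm) begins 78 mm behind the grasp point.
Start: joints at [63.094, 36.005, 2.206, 86.941, -1.547, 57.084, -1.146], TCP at [255.424, -597.726, 205.478] pointing down, gripper open.
Joint ranges: [-175.42, 175.42], [-21.48, 121.26], [-71.46, 75.88], [10.55, 141.38], [-63.04, 243.04], [13.31, 113.54], [-168.57, 168.57]. Speed limits (degrees/s): [147.25, 147.25, 180, 180, 180, 180, 180].

### API

Orientations are given as [roll, pitch, yaw] about the fixed x, y, z axes, in that order (R = Rz(yaw) Ry(pitch) Rx(roll)).
In Python, from bench import sensors, eyes, workorder, bot gives the robot as it stands.
- The arm moves only by the tool play_rows, never from a script. Its argument "rows" is a list of rows, each a list of 3 entries, a list of its own where there are three numbers: the shift along the world's x, y, z in cm, then the turn, a rotation vector about the world's x, y, z in rad, then the opening, from -1 (shut) to 1 (fully open). A call has 1 to 8 rows; each row shifts and turns the commanded pose from where the row before left it; what a row does not reach is not made up. A row lasts 1/10 s, in which the tool goes at most 50 mm and 8.59 degrees, less where a joint would pass 70% of its speed; a pose out of reach is approached as far as the arm can. A call with a gripper value outside its range is refused whole. The fingers move at their own pace and stop on an object; the grip force is fixed at half the most. Time passes only in rows, so rows that do not move let the fingers close. It gives the time, the measured TCP pose, the force and the opening at its end, in the units of the state.
- sensors.read_state(): the state, without advancing time (a new reading comes with each control period).
- eyes.get_image(name): name is "scene" or "side" or "wrist"; returns the picture (400x640x3 uint8, blue, green, red); there is no depth.
- eyes.get_calibration(name): a dict with "intrinsics" (3x3 intrinsics, pixels), "pose" (4x4, takes a point from camera to world coordinates); the wrist camera has in their place "tool_from_camera" (4x4, takes a point from camera to tool coordinates, whose origin is the TCP and whose axes are the tool frame's). Camera axes: x right, y down, z forward; pixel columns grow to the right and rows downward; lengths in mm; the calibration is good to about 2 mm. A picture is of the moment at which its call begins: read the wrist's pose just before it. get_calibration takes no time and is no camera call.
- workorder.job_done(): hands the job in, once; it reports no verdict.
The state is a dict: "clock": time; "joints": joint angles; "qvel": joint speeds; "joint_torque": joint torques, N m; "tool_pos": TCP position; "eef_rot": TCP orientation; "contact_force": force on the tool from outside, world axes, zero at the start; "ft_torque": the same for the moment, N m; "gripper_width": finger opening in mm.
Only numpy, scipy, OpenCV 4.12 (cv2) and the standard library are available. Lean on these libraries where they do the work, as an engineer would, in place of code of your own. Each camera call takes 0.05 s, during which the arm holds its last target.

## Working session

There is one attempt and no reset: what is moved stays moved. The work goes in short steps, Python scripts to look and compute and a tool call to move; the robot and the scene stay as the last step left them, time stands still between calls to the robot, and variables do not carry over. Pictures are saved under pics/ and viewed, and the job is handed in when it is done.

Besides the shell and the picture viewer there is one more tool, called after ">>>" by a JSON object that holds its "fn" and its "kwargs", one argument or row to a line. play_rows: Moves the arm, as the interface text tells. Its arguments: {"type":"object","properties":{"rows":{"type":"array","items":{"type":"array"}}},"required":["rows"]}

```bash
ls; mkdir -p pics; python3 - <<'E'
from bench import sensors, eyes, workorder, bot
import cv2,numpy as np
np.set_printoptions(suppress=True,precision=4)
s=sensors.read_state();print(s, bot.grasp_offset)
for n in ("scene","side","wrist"):
    cv2.imwrite(f"pics/{n}0.png",eyes.get_image(n)); c=eyes.get_calibration(n); print(n); print(*c.items(),sep="\n")
E
```

```text
pics
{'clock': 0.0, 'joints': array([63.0938, 36.0587,  2.2019, 86.9952, -1.5455, 57.0839, -1.1456]), 'qvel': array([-0.0407,  0.0176, -0.0464,  0.0584, -0.0078,  0.0775,  0.0754]), 'joint_torque': array([ -0.0002, -54.9726,   1.1432, -18.6632,  -0.0524,   0.0238,
         0.0002]), 'tool_pos': array([ 255.1583, -597.0996,  204.5606]), 'eef_rot': array([179.9977,   0.1082, -66.8622]), 'contact_force': array([-0.3188, -0.0355,  0.1915]), 'ft_torque': array([0.0052, 0.0262, 0.0038]), 'gripper_width': 94.11341259932351} 18.8
scene
('intrinsics', array([[427.3496,   0.    , 327.5719],
       [  0.    , 427.3496, 202.1231],
       [  0.    ,   0.    ,   1.    ]]))
('pose', array([[   0.3842,    0.7922,   -0.4741,  959.7538],
       [   0.9232,   -0.3339,    0.1903, -237.293 ],
       [  -0.0076,   -0.5108,   -0.8597,  817.7153],
       [   0.    ,    0.    ,    0.    ,    1.    ]]))
side
('intrinsics', array([[419.5826,   0.    , 322.2021],
       [  0.    , 419.5826, 201.657 ],
       [  0.    ,   0.    ,   1.    ]]))
('pose', array([[ -0.7918,  -0.3991,   0.4624,  31.6541],
       [ -0.6106,   0.5399,  -0.5794, 583.078 ],
       [ -0.0184,  -0.7411,  -0.6712, 805.1352],
       [  0.    ,   0.    ,   0.    ,   1.    ]]))
wrist
('intrinsics', array([[353.5625,   0.    , 319.9657],
       [  0.    , 353.5625, 203.8055],
       [  0.    ,   0.    ,   1.    ]]))
('tool_from_camera', array([[   1.    ,   -0.0008,    0.0001,    0.6395],
       [   0.0008,    0.972 ,    0.2351,  -68.3869],
       [  -0.0003,   -0.2351,    0.972 , -179.1812],
       [   0.    ,    0.    ,    0.    ,    1.    ]]))
```

View pics/scene0.png

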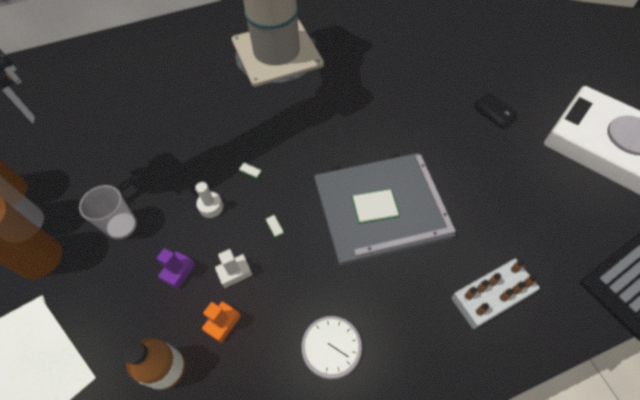

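View pics/side0.png

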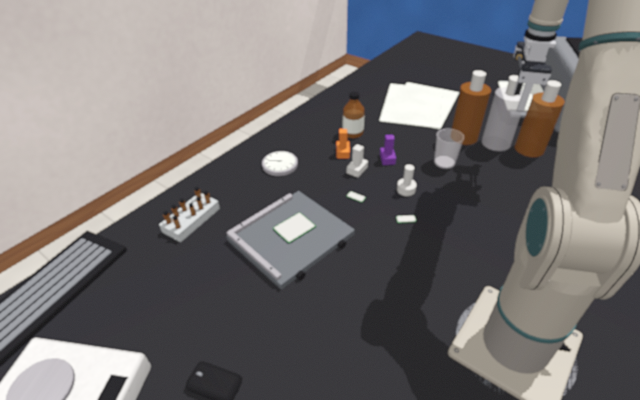

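View pics/wrist0.png

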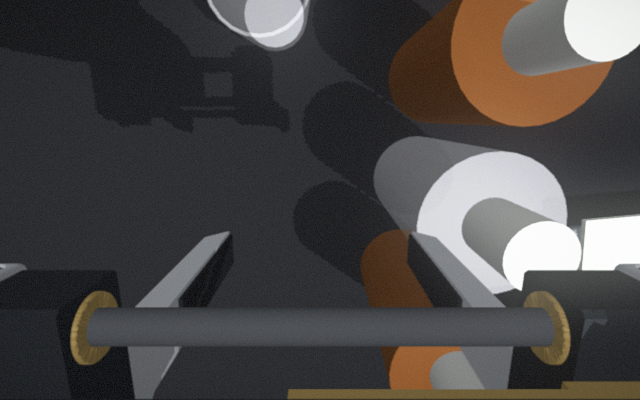

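Candidates for the pusher in the scene view:
- White, square-stemmed, at (233,267).
- White round tamper at (208,200).
- Purple look-alike at (175,267).
- Orange look-alike at (221,320).

By the description I choose (233,267), and will check it in a crop.

```bash
cat > h.py <<'E'
import numpy as np,cv2
from bench import sensors, eyes, workorder, bot
from scipy.spatial.transform import Rotation as R
np.set_printoptions(suppress=True,precision=2)
def pose(n,st=None):
    c=eyes.get_calibration(n)
    if n!='wrist': return c['intrinsics'],c['pose']
    st=st or sensors.read_state()
    T=np.eye(4);T[:3,:3]=R.from_euler('xyz',st['eef_rot'],degrees=True).as_matrix();T[:3,3]=st['tool_pos']
    return c['intrinsics'],T@c['tool_from_camera']
def px2w(K,P,uv,z):
    uv=np.atleast_2d(uv).astype(float);d=np.c_[uv,np.ones(len(uv))]@np.linalg.inv(K).T@P[:3,:3].T
    o=P[:3,3];return o+d*((z-o[2])/d[:,2])[:,None]
def w2px(K,P,X):
    X=np.atleast_2d(X);c=(X-P[:3,3])@P[:3,:3];p=c@K.T;return p[:,:2]/p[:,2:]
E
python3 - <<'E'
from h import *
a=cv2.imread('pics/scene0.png');b=cv2.imread('pics/side0.png')
r=lambda i,x,y,w,h,s:cv2.resize(i[y:y+h,x:x+w],None,fx=s,fy=s,interpolation=cv2.INTER_CUBIC)
cv2.imwrite('pics/c1.png',np.vstack([r(a,180,170,130,75,6)[:, :780], ] ) )
cv2.imwrite('pics/c1.png',r(a,150,170,160,120,5))
cv2.imwrite('pics/c2.png',r(b,320,120,160,120,5))
cv2.imwrite('pics/c3.png',r(a,305,145,160,120,5))
cv2.imwrite('pics/c4.png',r(b,220,180,160,120,5))
K,P=pose('scene')
for n,uv,z in [('pusher',(233,273),0),('tamper',(209,207),0),('purple',(176,270),0),('orange',(221,325),0),('plate',(376,206),26),('railend side',(455,232),32)]:
    print(n,px2w(K,P,uv,z)[0])
E
```

```text
pusher [ 588.76 -297.5     0.  ]
tamper [ 418.37 -303.29    0.  ]
purple [ 537.42 -403.08    0.  ]
orange [ 681.31 -347.96    0.  ]
plate [572.36  29.79  26.  ]
railend side [693.56 149.78  32.  ]
```

View pics/c1.png

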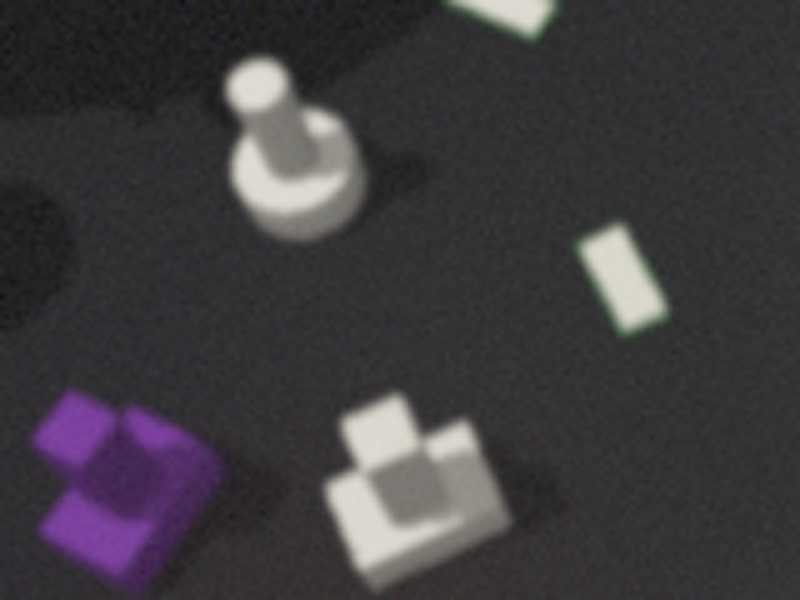

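View pics/c2.png

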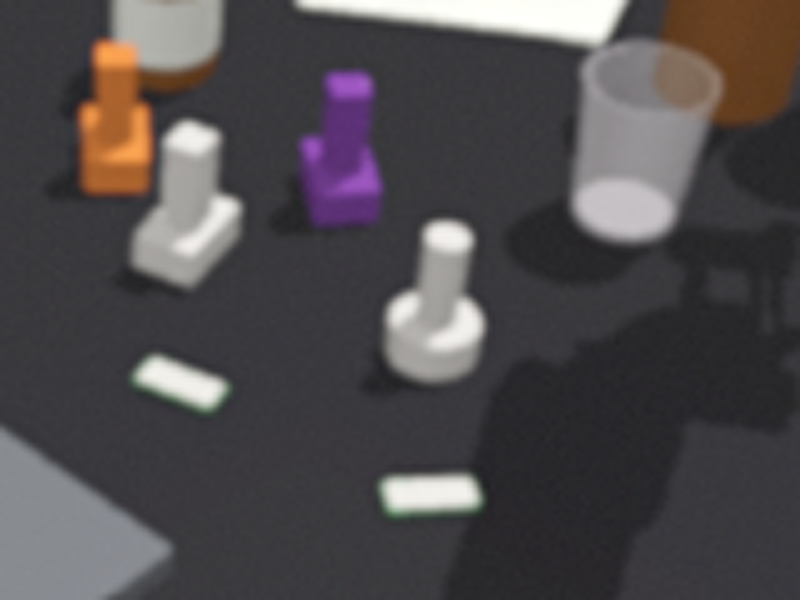

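View pics/c3.png

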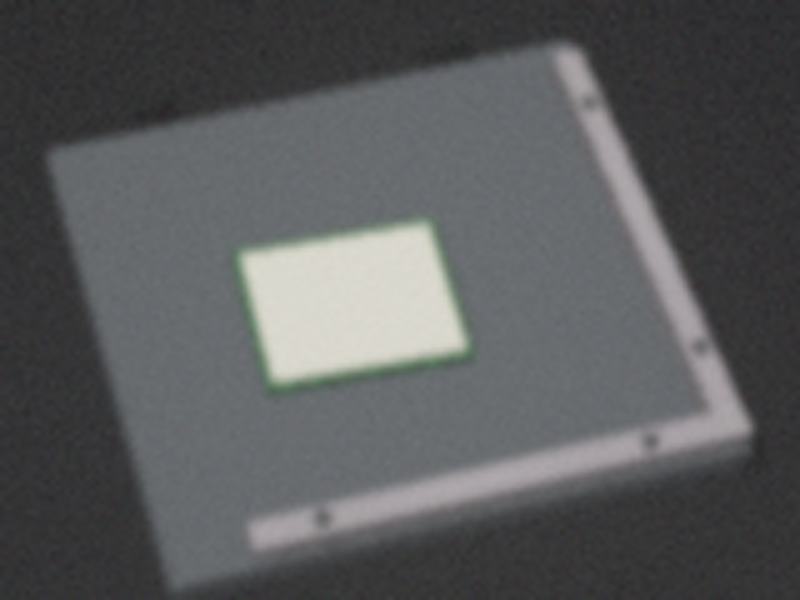

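View pics/c4.png

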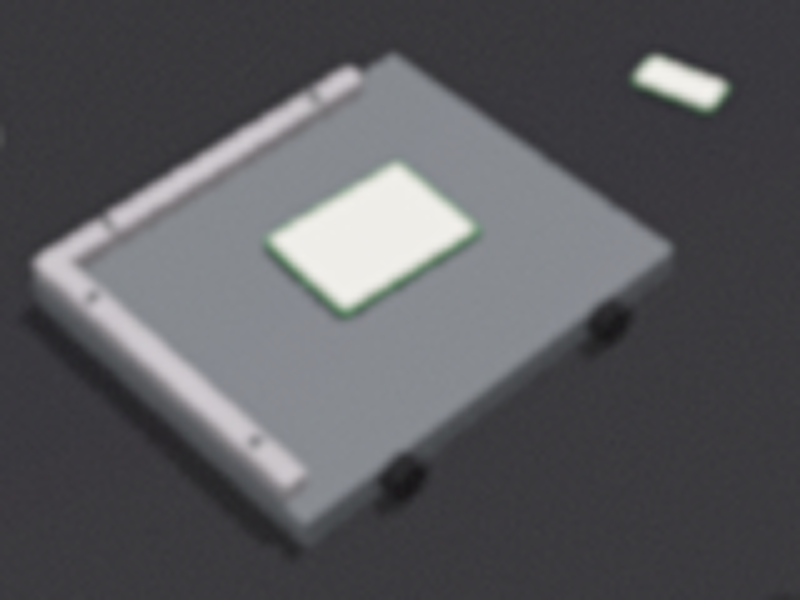

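```bash
cat > fit.py <<'E'
from h import *
from scipy.optimize import least_squares
def fit(obs,x0,corr=False):
    # obs: list of (cam, (u,v), (lx,ly,z)), local pts about origin
    cal={c:pose(c) for c in {o[0] for o in obs}}
    def res(p):
        r=[]
        for c,uv,l in obs:
            cs,sn=np.cos(p[2]),np.sin(p[2]);X=[p[0]+cs*l[0]-sn*l[1],p[1]+sn*l[0]+cs*l[1],l[2]]
            r.append(w2px(*cal[c],X)[0]-uv)
        return np.ravel(r)
    s=least_squares(res,x0,x_scale=[1,1,.01],loss='soft_l1');return s.x,res(s.x).reshape(-1,2)
E
python3 - <<'E'
from fit import *
S=lambda x,y,ox,oy:(ox+(x+.5)/5-.5,oy+(y+.5)/5-.5)
c1=lambda x,y:S(x,y,150,170)
c2=lambda x,y:S(x,y,320,120)
c3=lambda x,y:S(x,y,305,145)
c4=lambda x,y:S(x,y,220,180)
for obs,n in (([('scene',c3(708,412),(0,0,32)),('scene',c3(50,150),(-208,-238,20)),('scene',c3(575,42),(-208,12,20)),('scene',c3(165,590),(12,-238,20)),('scene',c3(752,430),(12,12,32)),('scene',c3(555,55),(-190,0,32))],'f_sc'),
 ([('side',c4(32,262),(12,12,32)),('side',c4(390,52),(12,-238,20)),('side',c4(672,248),(-208,-238,20)),('side',c4(300,545),(-208,12,20))],'f_side')):
    print(n,*fit(obs,[680,100,.1]))
pl=[(-35,-45,26),(-35,45,26),(35,45,26),(35,-45,26)]
o1=[('scene',c3(*u),l) for u,l in zip([(238,252),(430,220),(470,352),(272,386)],pl)]
o2=[('side',c4(*u),l) for u,l in zip([(482,232),(347,318),(264,242),(397,160)],pl)]
for o in(o1,o2,o1+o2):print('plate',*fit(o,[570,30,.1]))
E
```

```text
f_sc [679.33 141.48  -0.15] [[ 1.68  0.7 ]
 [-1.93 -0.54]
 [-2.44 -1.07]
 [ 0.02 -0.73]
 [ 0.61  0.85]
 [ 0.25  0.27]]
f_side [680.46 146.48  -0.15] [[-1.55  0.3 ]
 [ 0.35  0.6 ]
 [ 0.22  0.38]
 [ 0.31 -3.4 ]]
plate [568.9   29.43  -0.2 ] [[-1.09 -0.39]
 [ 0.56 -0.74]
 [ 1.29  0.24]
 [-0.65  0.7 ]]
plate [567.25  31.16  -0.19] [[ 0.12 -0.34]
 [-0.12 -0.19]
 [-0.16  0.17]
 [ 0.17  0.39]]
plate [568.3   30.09  -0.2 ] [[-0.99 -0.58]
 [ 0.58 -1.14]
 [ 1.51 -0.22]
 [-0.35  0.46]
 [ 0.07 -0.64]
 [-0.31 -0.65]
 [-0.17 -0.35]
 [ 0.27  0.03]]
```

```bash
python3 - <<'E'
from fit import *
S=lambda x,y,ox,oy:(ox+(x+.5)/5-.5,oy+(y+.5)/5-.5)
c1=lambda x,y:S(x,y,150,170)
c2=lambda x,y:S(x,y,320,120)
o1=[('scene',c1(*u),l) for u,l in [((400,393),(-12,12,85)),((340,420),(-12,-12,85)),((362,473),(12,-12,85)),((422,450),(12,12,85)),((326,488),(-20,-30,25)),((470,420),(-20,30,25)),((375,592),(20,-30,0)),((512,520),(20,30,0))]]
o2=[('side',c2(*u),l) for u,l in [((187,120),(12,-12,85)),((222,130),(-12,-12,85)),((205,155),(-12,12,85)),((163,143),(12,12,85)),((242,205),(-20,-30,25)),((190,288),(-20,30,0)),((132,262),(20,30,0))]]
for o in(o1,o2,o1+o2):print('pusher',*fit(o,[590,-300,0.]))
K,P=pose('scene');print(sensors.read_state()['clock'])
E
```

```text
pusher [ 590.29 -294.05    0.09] [[ 0.09  0.01]
 [ 0.02  0.15]
 [ 0.19  0.16]
 [ 0.39 -0.93]
 [-0.24 -0.5 ]
 [-0.9   0.01]
 [-0.13  0.09]
 [ 0.34  1.1 ]]
pusher [ 589.47 -294.35    0.05] [[-0.09  0.25]
 [-0.21  0.77]
 [-0.99 -0.33]
 [ 0.48 -0.52]
 [ 0.07 -0.12]
 [ 0.04 -0.29]
 [ 0.56  0.4 ]]
pusher [ 590.12 -294.12    0.08] [[ 0.1  -0.03]
 [-0.    0.01]
 [ 0.05  0.07]
 [ 0.29 -0.92]
 [-0.26 -0.72]
 [-0.83  0.02]
 [-0.32 -0.05]
 [ 0.25  1.19]
 [-0.51  0.24]
 [-0.49  0.62]
 [-1.02 -0.4 ]
 [ 0.31 -0.44]
 [-0.34 -0.39]
 [ 0.25 -0.34]
 [ 0.53  0.6 ]]
0.15
```

The pusher is confirmed: square stem, rectangular foot, at about (590,-294) with yaw about +4°. Moving above it.

>>> {"fn": "play_rows", "kwargs": {
  "rows": [
    [[0, 0.5, 4], [0, 0, 0], 1],
    [[1.5, 3.5, 2], [0, 0, 0], 1],
    [[3, 3.2, 0], [0, 0, 0], 1],
    [[3.5, 3, 0], [0, 0, -0.08], 1],
    [[3.5, 3, 0], [0, 0, -0.08], 1],
    [[3.5, 3, 0], [0, 0, -0.08], 1],
    [[3.5, 3, 0], [0, 0, -0.09], 1],
    [[3.5, 3, 0], [0, 0, 0], 1]
  ]
}}

```text
clock: 0.95
tool_pos: [476.5, -374.2, 265.3]
eef_rot: [180.0, 0.0, -85.9]
contact_force: [0.1, -0.9, -0.5]
gripper_width: 94.0
```

>>> {"fn": "play_rows", "kwargs": {
  "rows": [
    [[3.5, 3, 0], [0, 0, 0], 1],
    [[3.5, 2.5, -2], [0, 0, 0], 1],
    [[3.5, 2.2, -4], [0, 0, 0], 1],
    [[1, 0.4, -2], [0, 0, 0], 1],
    [[0, 0, 0], [0, 0, 0], 1],
    [[0, 0, 0], [0, 0, 0], 1]
  ]
}}

```text
clock: 1.55
tool_pos: [585.0, -298.4, 190.7]
eef_rot: [179.9, -0.0, -85.8]
contact_force: [0.1, -0.5, 1.1]
gripper_width: 93.8
```

```bash
python3 - <<'E'
from fit import *
s=sensors.read_state();print(s['tool_pos'],s['eef_rot'],s['joints'],s['contact_force'])
i=eyes.get_image('wrist');cv2.imwrite('pics/w1.png',i)
K,P=pose('wrist',s)
x,y,t=590.1,-294.1,.07
c,sn=np.cos(t),np.sin(t)
for l in [(-12,12,85),(-12,-12,85),(12,-12,85),(12,12,85),(-20,-30,25),(-20,30,25),(20,30,25),(20,-30,25)]:
    p=w2px(K,P,[x+c*l[0]-sn*l[1],y+sn*l[0]+c*l[1],l[2]])[0];print(l,p)
    cv2.circle(i,tuple(int(round(v)) for v in p),2,(0,0,255),-1)
cv2.imwrite('pics/w1o.png',i)
E
```

```text
[ 585.03 -298.43  190.68] [179.92  -0.03 -85.81] [ 21.79  37.52   4.75  86.69  -3.41  55.99 -58.34] [ 0.06 -0.49  1.05]
(-12, 12, 85) [300.18 210.96]
(-12, -12, 85) [329.   211.02]
(12, -12, 85) [329.24 182.62]
(12, 12, 85) [299.87 182.56]
(-20, -30, 25) [345.34 203.45]
(-20, 30, 25) [285.54 203.32]
(20, 30, 25) [284.69 163.5 ]
(20, -30, 25) [346.14 163.64]
```

View pics/w1o.png

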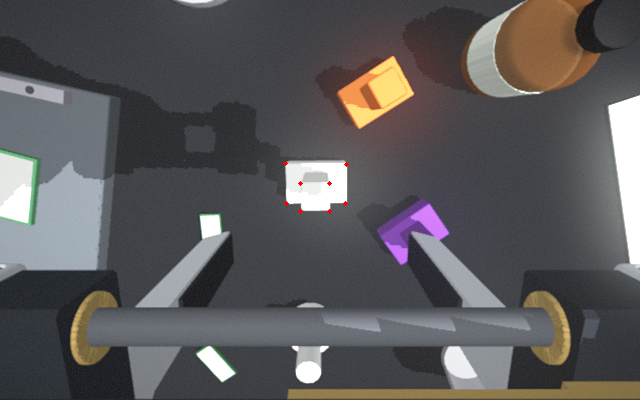

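The overlay matches the pusher to within 1–2 px: foot at (285–346, 163–204), orange at (375,90), purple at (412,230), tamper at (308,360). Descending with a partly closed gripper.

>>> {"fn": "play_rows", "kwargs": {
  "rows": [
    [[0.5, 0.45, -3], [0, 0, 0], 0.3],
    [[0, 0, -3.5], [0, 0, 0], 0.3],
    [[0, 0, -3.5], [0, 0, 0], 0.3],
    [[0, 0, -3], [0, 0, 0], 0.3],
    [[0, 0, -2], [0, 0, 0], 0.3],
    [[0, 0, -0.7], [0, 0, 0], 0.3],
    [[0, 0, 0], [0, 0, 0], 0.3],
    [[0, 0, 0], [0, 0, 0], 0.3]
  ]
}}

```text
clock: 2.4
tool_pos: [591.7, -294.4, 35.7]
eef_rot: [-179.9, -0.1, -85.8]
contact_force: [-0.6, 0.3, -0.2]
gripper_width: 61.1
```

```bash
python3 - <<'E'
from fit import *
cv2.imwrite('pics/w2.png',eyes.get_image('wrist'))
E
```

```text
(no output)
```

View pics/w2.png

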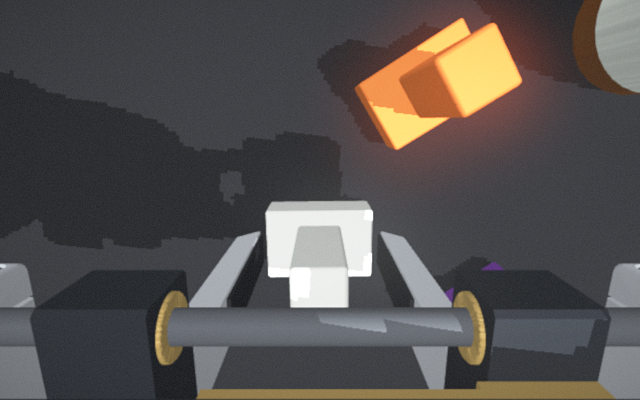

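The stem at (320,270) sits centred between the fingers. Closing.

>>> {"fn": "play_rows", "kwargs": {
  "rows": [
    [[-0.1, 0, 0], [0, 0, 0], -1],
    [[0, 0, 0], [0, 0, 0], -1],
    [[0, 0, 0], [0, 0, 0], -1],
    [[0, 0, 0], [0, 0, 0], -1],
    [[0, 0, 0], [0, 0, 0], -1],
    [[0, 0, 0], [0, 0, 0], -1]
  ]
}}

```text
clock: 3.05
tool_pos: [589.9, -293.3, 33.7]
eef_rot: [-180.0, -0.0, -85.8]
contact_force: [-0.5, -1.2, 0.6]
gripper_width: 24.1
```

>>> {"fn": "play_rows", "kwargs": {
  "rows": [
    [[0, 0, 2], [0, 0, 0], -1],
    [[0, 0, 4], [0, 0, 0], -1],
    [[0, 0, 4], [0, 0, 0], -1],
    [[-1, 2, 2], [0, 0, 0], -1],
    [[-1, 3, 0], [0, 0, 0], -1],
    [[-1, 4, 0], [0, 0, 0], -1],
    [[-1, 4, 0], [0, 0, 0], -1],
    [[-1, 2, 0], [0, 0, 0], -1]
  ]
}}

```text
clock: 3.85
tool_pos: [539.0, -138.3, 153.4]
eef_rot: [179.9, 0.2, -85.5]
contact_force: [-0.0, 0.5, -2.2]
gripper_width: 23.8
```

```bash
python3 - <<'E'
from fit import *
s=sensors.read_state();print(s['tool_pos'],s['eef_rot'],s['contact_force'],s['joints'])
cv2.imwrite('pics/w3.png',eyes.get_image('wrist'))
i=eyes.get_image('scene');cv2.imwrite('pics/s3.png',i)
E
```

```text
[ 539.04 -138.27  153.37] [179.95   0.17 -85.52] [-0.02  0.51 -2.17] [  8.47  32.21   4.72 105.25  -3.92  42.8  -70.17]
```

View pics/w3.png

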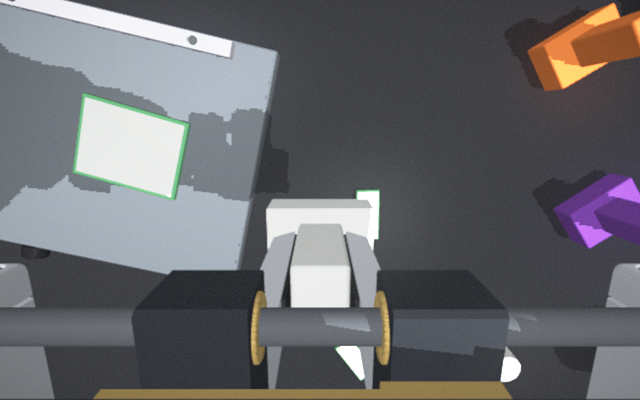

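View pics/s3.png

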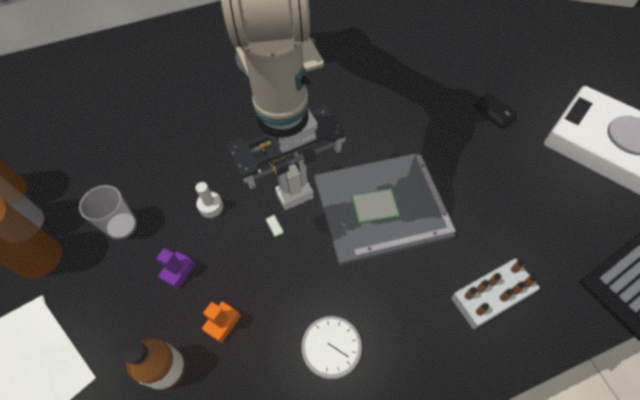

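The pusher is held and the plate is visible at (130,145). Going over the stage to measure it from above.

>>> {"fn": "play_rows", "kwargs": {
  "rows": [
    [[0, 3, 3], [0, 0, -0.05], -1],
    [[0, 4, 3], [0, 0, -0.05], -1],
    [[0, 4, 2], [0, 0, -0.05], -1],
    [[0, 4, 0], [0, 0, -0.05], -1],
    [[0, 2, 0], [0, 0, -0.025], -1],
    [[0, 0, 0], [0, 0, 0], -1],
    [[0, 0, 0], [0, 0, 0], -1]
  ]
}}

```text
clock: 4.65
tool_pos: [540.0, 25.5, 233.5]
eef_rot: [-180.0, -0.1, -98.7]
contact_force: [-0.6, -0.9, -2.0]
gripper_width: 24.2
```

```bash
python3 - <<'E'
from fit import *
s=sensors.read_state();print(s['tool_pos'],s['eef_rot'],s['contact_force'])
i=eyes.get_image('wrist');cv2.imwrite('pics/w4.png',i);np.save('s4.npy',s,allow_pickle=True)
cv2.imwrite('pics/w4a.png',cv2.resize(i[:250,:320],None,fx=2.4,fy=2.4,interpolation=cv2.INTER_CUBIC))
cv2.imwrite('pics/w4b.png',cv2.resize(i[:250,320:],None,fx=2.4,fy=2.4,interpolation=cv2.INTER_CUBIC))
E
```

```text
[539.99  25.49 233.5 ] [-180.     -0.08  -98.67] [-0.62 -0.86 -2.  ]
```

View pics/w4.png

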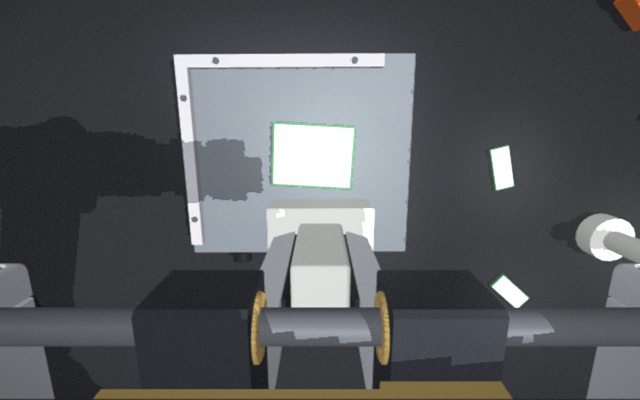

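View pics/w4a.png

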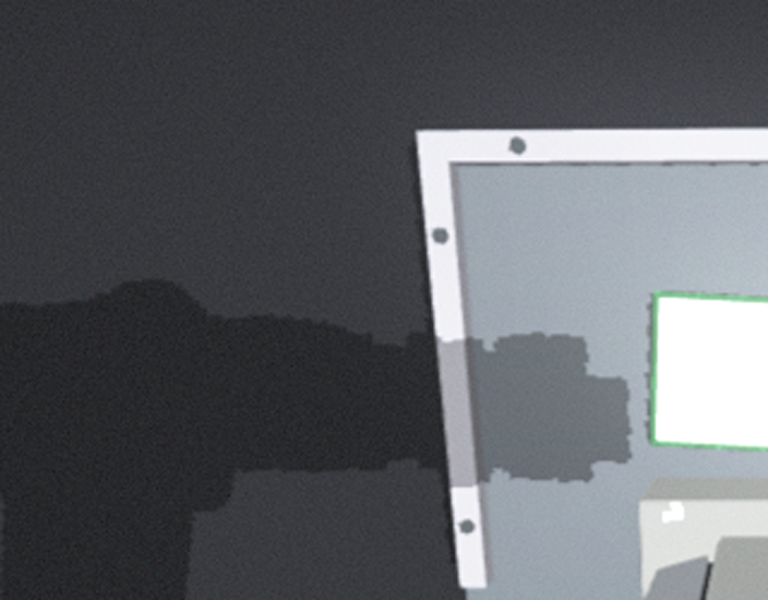

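View pics/w4b.png

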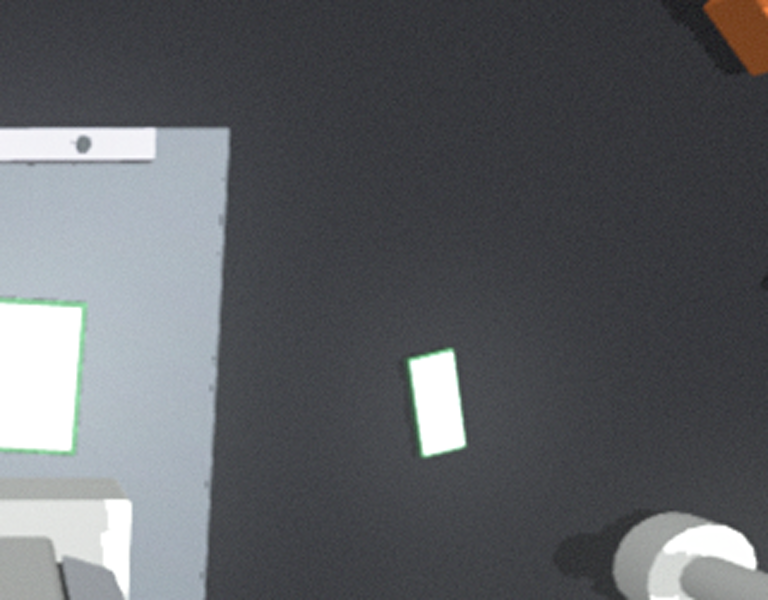

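```bash
python3 - <<'E'
from fit import *
s=np.load('s4.npy',allow_pickle=True).item()
K,P=pose('wrist',s); import fit
fit.pose=lambda n:(K,P)
a=lambda x,y:((x+.5)/2.4-.5,(y+.5)/2.4-.5)
b=lambda x,y:(320+(x+.5)/2.4-.5,(y+.5)/2.4-.5)
F,r=fit.fit([('wrist',u,l) for u,l in [(a(451,162),(0,0,32)),(a(417,130),(12,12,32)),(b(155,127),(12,-200,32)),(b(153,160),(0,-200,32)),(a(487,585),(-190,0,32)),(a(460,587),(-190,12,32)),(b(230,127),(12,-238,20))]],[680,143,-.15]);print(F,r)
G,r=fit.fit([('wrist',u,l) for u,l in [(a(654,292),(35,45,26)),(a(652,443),(-35,45,26)),(b(86,302),(35,-45,26)),(b(75,455),(-35,-45,26))]],[570,30,-.2]);print(G,r)
d=G[:2]-F[:2];c,sn=np.cos(F[2]),np.sin(F[2]);print('plate in F',c*d[0]+sn*d[1],-sn*d[0]+c*d[1],G[2]-F[2])
E
```

```text
[678.43 140.7   -0.14] [[-1.44 -0.46]
 [-0.37  0.26]
 [-0.1  -0.15]
 [ 0.32 -1.18]
 [-0.33  0.69]
 [ 0.38 -0.06]
 [ 3.23  1.65]]
[569.64  28.55  -0.2 ] [[-0.33 -0.66]
 [-0.8   1.06]
 [ 0.65 -0.28]
 [ 0.42  0.22]]
plate in F -91.50720602716326 -126.64245003090367 -0.06016184839919031
```

>>> {"fn": "play_rows", "kwargs": {
  "rows": [
    [[-2, 0.7, 0], [0, 0, 0.006], -1],
    [[-1.77, 0.6, -1], [0, 0, 0], -1],
    [[0, 0, -3.5], [0, 0, 0], -1],
    [[0, 0, -4], [0, 0, 0], -1],
    [[0, 0, -4], [0, 0, 0], -1],
    [[0, 0, -3], [0, 0, 0], -1],
    [[0, 0, -1.5], [0, 0, 0], -1],
    [[0, 0, 0], [0, 0, 0], -1]
  ]
}}

```text
clock: 5.5
tool_pos: [500.7, 37.3, 61.6]
eef_rot: [179.8, -0.1, -98.5]
contact_force: [-0.0, -0.4, -2.4]
gripper_width: 23.8
```

>>> {"fn": "play_rows", "kwargs": {
  "rows": [
    [[0, 0, 0], [0, 0, 0], -1],
    [[0, 0, -0.3], [0, 0, 0], -1],
    [[0, 0, 0], [0, 0, 0], -1],
    [[0, 0, 0], [0, 0, 0], -1]
  ]
}}

```text
clock: 5.9
tool_pos: [502.7, 39.9, 61.5]
eef_rot: [-179.9, 0.0, -98.3]
contact_force: [-0.4, 0.4, -1.4]
gripper_width: 24.0
```

```bash
python3 - <<'E'
from fit import *
s=sensors.read_state();print(s['tool_pos'],s['eef_rot'],s['contact_force'])
i=eyes.get_image('wrist');cv2.imwrite('pics/w5.png',i)
i=eyes.get_image('side');cv2.imwrite('pics/d5.png',cv2.resize(i[160:320,200:400],None,fx=3.5,fy=3.5,interpolation=cv2.INTER_CUBIC))
E
```

```text
[502.67  39.87  61.45] [-179.92    0.02  -98.32] [-0.38  0.43 -1.41]
```

View pics/w5.png

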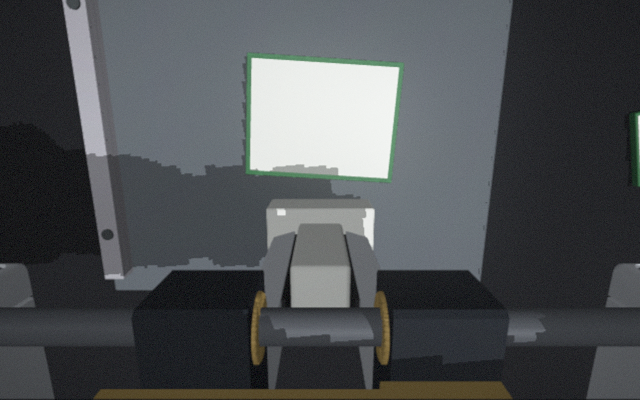

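View pics/d5.png

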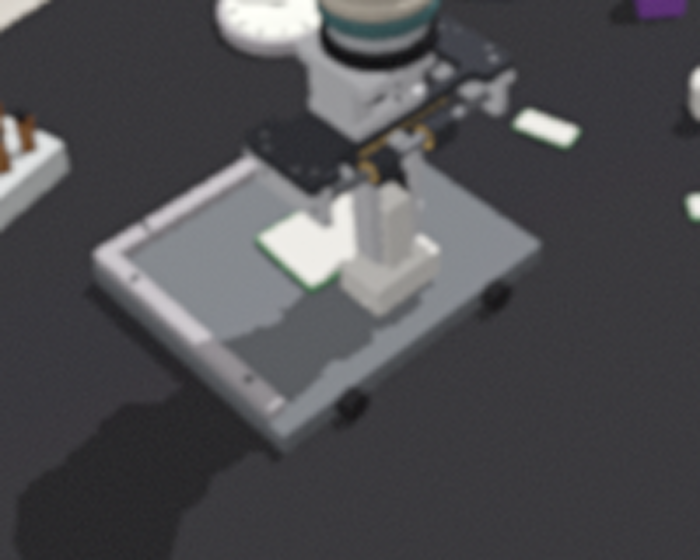

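>>> {"fn": "play_rows", "kwargs": {
  "rows": [
    [[0, 0, -0.4], [0, 0, 0], -1],
    [[0, 0, -0.1], [0, 0, 0], -1],
    [[0, 0, 0], [0, 0, 0], -1]
  ]
}}

```text
clock: 6.3
tool_pos: [501.9, 39.9, 55.4]
eef_rot: [180.0, -0.0, -98.3]
contact_force: [0.2, -0.1, -2.7]
gripper_width: 23.9
```

>>> {"fn": "play_rows", "kwargs": {
  "rows": [
    [[0, 0, -0.1], [0, 0, 0], -1],
    [[0, 0, 0], [0, 0, 0], -1]
  ]
}}

```text
clock: 6.5
tool_pos: [502.1, 39.9, 54.6]
eef_rot: [180.0, -0.0, -98.3]
contact_force: [0.5, -0.3, -2.8]
gripper_width: 23.7
```

>>> {"fn": "play_rows", "kwargs": {
  "rows": [
    [[0, 0, -0.1], [0, 0, 0], -1],
    [[0, 0, 0], [0, 0, 0], -1]
  ]
}}

```text
clock: 6.7
tool_pos: [502.3, 39.9, 53.7]
eef_rot: [-180.0, 0.0, -98.3]
contact_force: [0.3, -0.1, -1.4]
gripper_width: 24.1
```

>>> {"fn": "play_rows", "kwargs": {
  "rows": [
    [[0, 0, -0.05], [0, 0, 0], -1],
    [[0, 0, 0], [0, 0, 0], -1]
  ]
}}

```text
clock: 6.9
tool_pos: [502.3, 39.9, 53.7]
eef_rot: [-180.0, 0.0, -98.3]
contact_force: [-0.8, -0.4, 5.1]
gripper_width: 24.1
```

>>> {"fn": "play_rows", "kwargs": {
  "rows": [
    [[0, 0, -0.05], [0, 0, 0], -1],
    [[0, 0, 0], [0, 0, 0], -1]
  ]
}}

```text
clock: 7.1
tool_pos: [502.3, 39.9, 53.7]
eef_rot: [-180.0, 0.0, -98.3]
contact_force: [-2.6, 0.5, 10.5]
gripper_width: 23.9
```

>>> {"fn": "play_rows", "kwargs": {
  "rows": [
    [[0, 0, 0.2], [0, 0, 0], -1],
    [[0.6, -0.09, 0], [0, 0, 0], -1],
    [[0.6, -0.09, 0], [0, 0, 0], -1],
    [[0.5, -0.07, 0], [0, 0, 0], -1],
    [[0.5, -0.07, 0], [0, 0, 0], -1],
    [[0.5, -0.07, 0], [0, 0, 0], -1],
    [[0.5, -0.08, 0], [0, 0, 0], -1],
    [[0, 0, 0], [0, 0, 0], -1]
  ]
}}

```text
clock: 7.9
tool_pos: [535.4, 35.0, 54.7]
eef_rot: [-179.9, 0.0, -98.3]
contact_force: [-0.4, 1.0, -2.4]
gripper_width: 23.8
```

```bash
python3 - <<'E'
from fit import *
s=sensors.read_state();print(s['tool_pos'],s['eef_rot'],s['contact_force'])
i=eyes.get_image('wrist');cv2.imwrite('pics/w6.png',i)
E
```

```text
[535.39  35.03  54.72] [-179.91    0.01  -98.33] [-0.41  0.96 -2.43]
```

View pics/w6.png

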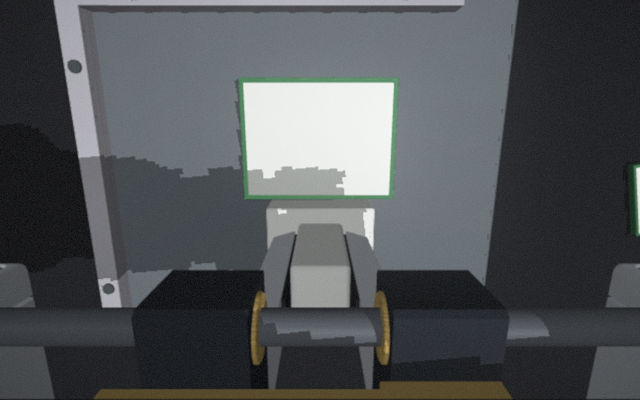

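The plate lies square on the foot, spanning (240–397, 78–200), and is moving toward the back rail. Continuing.

>>> {"fn": "play_rows", "kwargs": {
  "rows": [
    [[0.5, -0.07, 0], [0, 0, 0], -1],
    [[0.5, -0.07, 0], [0, 0, 0], -1],
    [[0.5, -0.07, 0], [0, 0, 0], -1],
    [[0.5, -0.08, 0], [0, 0, 0], -1],
    [[0.5, -0.07, 0], [0, 0, 0], -1],
    [[0.4, -0.06, 0], [0, 0, 0], -1],
    [[0.3, -0.04, 0], [0, 0, 0], -1],
    [[0, 0, 0], [0, 0, 0], -1]
  ]
}}

```text
clock: 8.75
tool_pos: [566.9, 30.5, 54.7]
eef_rot: [-179.9, 0.0, -98.3]
contact_force: [0.8, 0.1, -2.6]
gripper_width: 23.7
```

>>> {"fn": "play_rows", "kwargs": {
  "rows": [
    [[0.1, -0.015, 0], [0, 0, 0], -1],
    [[0.1, -0.015, 0], [0, 0, 0], -1],
    [[0, 0, 0], [0, 0, 0], -1]
  ]
}}

```text
clock: 9.05
tool_pos: [568.1, 30.3, 54.7]
eef_rot: [180.0, 0.0, -98.3]
contact_force: [-1.6, 1.1, -1.7]
gripper_width: 24.0
```

>>> {"fn": "play_rows", "kwargs": {
  "rows": [
    [[0.1, -0.015, 0], [0, 0, 0], -1],
    [[0, 0, 0], [0, 0, 0], -1]
  ]
}}

```text
clock: 9.25
tool_pos: [569.3, 30.1, 54.7]
eef_rot: [-180.0, -0.0, -98.3]
contact_force: [-0.8, -0.0, -2.6]
gripper_width: 23.9
```

>>> {"fn": "play_rows", "kwargs": {
  "rows": [
    [[0.1, -0.015, 0], [0, 0, 0], -1],
    [[0, 0, 0], [0, 0, 0], -1]
  ]
}}

```text
clock: 9.45
tool_pos: [570.0, 30.0, 54.7]
eef_rot: [180.0, 0.0, -98.3]
contact_force: [-0.1, 0.4, -1.4]
gripper_width: 23.9
```

>>> {"fn": "play_rows", "kwargs": {
  "rows": [
    [[0.1, -0.015, 0], [0, 0, 0], -1],
    [[0, 0, 0], [0, 0, 0], -1]
  ]
}}

```text
clock: 9.65
tool_pos: [570.1, 30.0, 54.5]
eef_rot: [179.9, -0.0, -98.3]
contact_force: [-3.1, -0.7, 0.4]
gripper_width: 24.0
```

>>> {"fn": "play_rows", "kwargs": {
  "rows": [
    [[0.1, -0.015, 0], [0, 0, 0], -1],
    [[0, 0, 0], [0, 0, 0], -1]
  ]
}}

```text
clock: 9.85
tool_pos: [570.3, 30.0, 54.4]
eef_rot: [179.8, -0.0, -98.3]
contact_force: [-4.9, 1.0, 2.2]
gripper_width: 23.8
```

>>> {"fn": "play_rows", "kwargs": {
  "rows": [
    [[0.05, -0.007, 0], [0, 0, 0], -1],
    [[0, 0, 0], [0, 0, 0], -1]
  ]
}}

```text
clock: 10.05
tool_pos: [570.3, 30.0, 54.3]
eef_rot: [179.7, -0.0, -98.3]
contact_force: [-6.3, 1.3, 1.6]
gripper_width: 24.0
```

```bash
python3 - <<'E'
from fit import *
s=sensors.read_state();print(s['tool_pos'],s['eef_rot'],s['contact_force'])
i=eyes.get_image('wrist');cv2.imwrite('pics/w7.png',i)
E
```

```text
[570.3   29.98  54.33] [179.74  -0.02 -98.31] [-6.29  1.28  1.61]
```

View pics/w7.png

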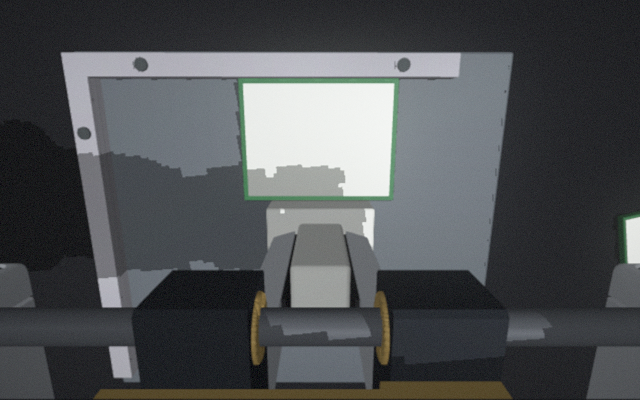

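Contact with the back rail is felt at 6 N; the plate's top edge lies along the rail at row 79. Backing off and going round to the plate's -y side.

>>> {"fn": "play_rows", "kwargs": {
  "rows": [
    [[-0.5, 0.07, 0], [0, 0, 0], -1],
    [[-0.6, 0.09, 0.5], [0, 0, 0], -1],
    [[0, 0, 3], [0, 0, 0], -1],
    [[0, -3, 0], [0, 0, 0], -1],
    [[1.6, -4, 0], [0, 0, 0], -1],
    [[3.5, -2, 0], [0, 0, 0], -1],
    [[0, 0, 0], [0, 0, 0], -1],
    [[0, 0, 0], [0, 0, 0], -1]
  ]
}}

```text
clock: 10.9
tool_pos: [613.4, -59.4, 90.0]
eef_rot: [-179.9, 0.0, -98.4]
contact_force: [-0.9, 0.7, -1.1]
gripper_width: 24.0
```

```bash
python3 - <<'E'
from fit import *
s=sensors.read_state();print(s['tool_pos'],s['eef_rot'],s['contact_force'])
i=eyes.get_image('wrist');cv2.imwrite('pics/w8.png',i)
i=eyes.get_image('side');cv2.imwrite('pics/d8.png',cv2.resize(i[160:320,200:400],None,fx=3.5,fy=3.5,interpolation=cv2.INTER_CUBIC))
E
```

```text
[613.43 -59.44  89.98] [-179.9    0.   -98.4] [-0.93  0.7  -1.14]
```

View pics/w8.png

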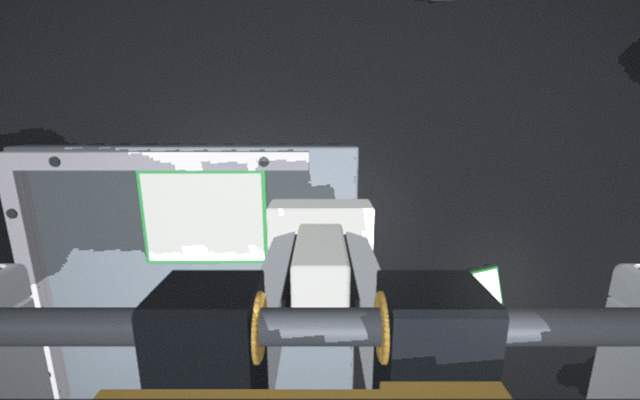

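View pics/d8.png

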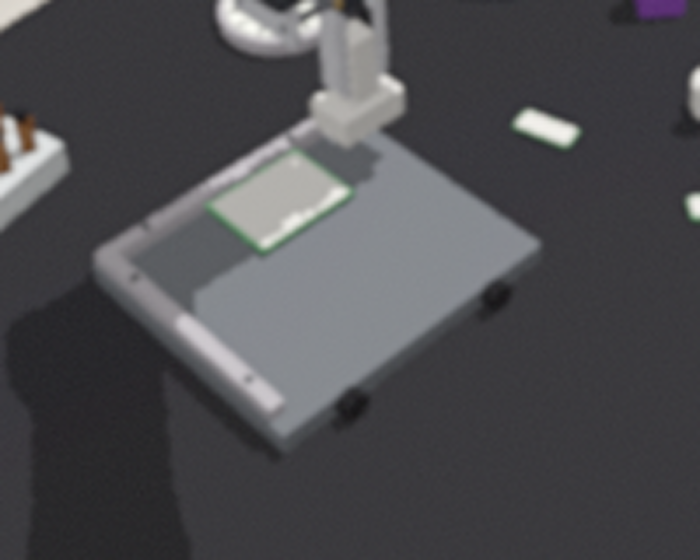

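```bash
python3 - <<'E'
from fit import *
s=sensors.read_state()
K,P=pose('wrist',s)
X=px2w(K,P,[(137,171),(265,171),(267,262),(148,263)],26);print(X[:,:2]);ey=np.array([.1445,.9895]);ex=np.array([.9895,-.1445])
d=X[:,:2]-s['tool_pos'][:2];print('rel TCP a,b',np.c_[d@ex,d@ey])
E
```

```text
[[663.01  62.51]
 [650.24 -25.05]
 [583.68 -14.33]
 [595.54  72.58]]
rel TCP a,b [[ 33.19 126.26]
 [ 33.21  37.77]
 [-34.2   38.76]
 [-35.02 126.47]]
```

>>> {"fn": "play_rows", "kwargs": {
  "rows": [
    [[0, 0, -2], [0, 0, 0], -1],
    [[0, 0, -1.3], [0, 0, 0], -1],
    [[0, 0, -0.2], [0, 0, 0], -1],
    [[0, 0, 0], [0, 0, 0], -1],
    [[0, 0, 0], [0, 0, 0], -1]
  ]
}}

```text
clock: 11.5
tool_pos: [612.8, -58.7, 55.0]
eef_rot: [-180.0, -0.0, -98.3]
contact_force: [-0.4, 0.0, -2.2]
gripper_width: 24.2
```

>>> {"fn": "play_rows", "kwargs": {
  "rows": [
    [[0.07, 0.5, 0], [0, 0, 0], -1],
    [[0.07, 0.5, 0], [0, 0, 0], -1],
    [[0.08, 0.5, 0], [0, 0, 0], -1],
    [[0.07, 0.5, 0], [0, 0, 0], -1],
    [[0.07, 0.5, 0], [0, 0, 0], -1],
    [[0.08, 0.5, 0], [0, 0, 0], -1],
    [[0.07, 0.5, 0], [0, 0, 0], -1],
    [[0.07, 0.5, 0], [0, 0, 0], -1]
  ]
}}

```text
clock: 12.3
tool_pos: [618.5, -18.3, 54.7]
eef_rot: [-180.0, -0.0, -98.3]
contact_force: [0.5, -1.8, -1.5]
gripper_width: 23.7
```

```bash
python3 - <<'E'
from fit import *
s=sensors.read_state();print(s['tool_pos'],s['eef_rot'],s['contact_force'])
i=eyes.get_image('wrist');cv2.imwrite('pics/w9.png',i)
E
```

```text
[618.5  -18.34  54.71] [-180.     -0.    -98.32] [ 0.5  -1.81 -1.52]
```

View pics/w9.png

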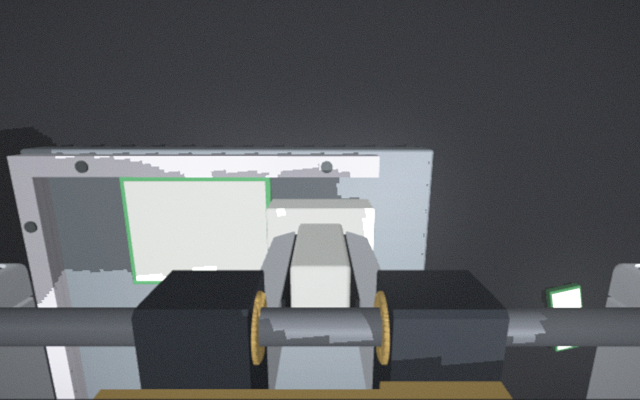

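The plate is sliding along the rail, still square (121–270, 178–284). Continuing.

>>> {"fn": "play_rows", "kwargs": {
  "rows": [
    [[0.07, 0.5, 0], [0, 0, 0], -1],
    [[0.07, 0.5, 0], [0, 0, 0], -1],
    [[0.08, 0.5, 0], [0, 0, 0], -1],
    [[0.07, 0.5, 0], [0, 0, 0], -1],
    [[0.07, 0.5, 0], [0, 0, 0], -1],
    [[0.08, 0.5, 0], [0, 0, 0], -1],
    [[0.07, 0.5, 0], [0, 0, 0], -1],
    [[0.07, 0.5, 0], [0, 0, 0], -1]
  ]
}}

```text
clock: 13.15
tool_pos: [624.2, 21.7, 54.7]
eef_rot: [180.0, 0.0, -98.3]
contact_force: [-0.4, -0.5, -2.3]
gripper_width: 24.0
```

>>> {"fn": "play_rows", "kwargs": {
  "rows": [
    [[0.03, 0.2, 0], [0, 0, 0], -1],
    [[0.015, 0.1, 0], [0, 0, 0], -1],
    [[0.015, 0.1, 0], [0, 0, 0], -1],
    [[0, 0, 0], [0, 0, 0], -1]
  ]
}}

```text
clock: 13.55
tool_pos: [624.8, 25.2, 54.7]
eef_rot: [180.0, 0.0, -98.3]
contact_force: [0.5, 0.7, -1.3]
gripper_width: 23.7
```

>>> {"fn": "play_rows", "kwargs": {
  "rows": [
    [[0.015, 0.1, 0], [0, 0, 0], -1],
    [[0, 0, 0], [0, 0, 0], -1]
  ]
}}

```text
clock: 13.75
tool_pos: [625.1, 26.2, 54.7]
eef_rot: [-180.0, 0.0, -98.3]
contact_force: [-0.3, -0.3, -2.0]
gripper_width: 24.2
```

>>> {"fn": "play_rows", "kwargs": {
  "rows": [
    [[0.015, 0.1, 0], [0, 0, 0], -1],
    [[0, 0, 0], [0, 0, 0], -1]
  ]
}}

```text
clock: 13.95
tool_pos: [625.2, 27.3, 54.7]
eef_rot: [-180.0, 0.0, -98.3]
contact_force: [0.3, -0.8, -1.3]
gripper_width: 24.0
```

>>> {"fn": "play_rows", "kwargs": {
  "rows": [
    [[0.015, 0.1, 0], [0, 0, 0], -1],
    [[0, 0, 0], [0, 0, 0], -1]
  ]
}}

```text
clock: 14.15
tool_pos: [625.2, 27.7, 54.7]
eef_rot: [180.0, -0.0, -98.3]
contact_force: [-0.2, -2.0, -0.9]
gripper_width: 24.0
```

>>> {"fn": "play_rows", "kwargs": {
  "rows": [
    [[0.015, 0.1, 0], [0, 0, 0], -1],
    [[0, 0, 0], [0, 0, 0], -1]
  ]
}}

```text
clock: 14.35
tool_pos: [625.3, 27.7, 54.8]
eef_rot: [180.0, -0.1, -98.4]
contact_force: [-1.3, -4.7, 0.9]
gripper_width: 23.7
```

>>> {"fn": "play_rows", "kwargs": {
  "rows": [
    [[0.007, 0.05, 0], [0, 0, 0], -1],
    [[0, 0, 0], [0, 0, 0], -1]
  ]
}}

```text
clock: 14.55
tool_pos: [625.2, 27.8, 54.8]
eef_rot: [180.0, -0.1, -98.4]
contact_force: [-1.5, -6.6, -0.4]
gripper_width: 24.3
```

```bash
python3 - <<'E'
from fit import *
s=sensors.read_state();print(s['tool_pos'],s['eef_rot'],s['contact_force'])
i=eyes.get_image('wrist');cv2.imwrite('pics/w10.png',i)
E
```

```text
[625.25  27.78  54.79] [179.99  -0.13 -98.37] [-1.54 -6.59 -0.42]
```

View pics/w10.png

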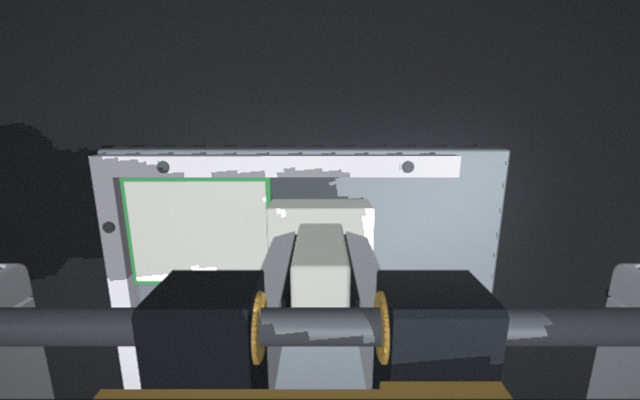

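The plate is against the side rail: about 6 N of contact force, edge at column 121 on the rail. I'll re-nudge gently in x so that both contacts are tight.

>>> {"fn": "play_rows", "kwargs": {
  "rows": [
    [[-0.07, -0.5, 0], [0, 0, 0], -1],
    [[-0.04, -0.25, 1], [0, 0, 0], -1],
    [[0, 0, 2.5], [0, 0, 0], -1],
    [[-3.5, 1.5, 0], [0, 0, 0], -1],
    [[-2, 3.8, 0], [0, 0, 0], -1],
    [[0, 3.9, 0], [0, 0, 0], -1],
    [[0, 0, 0], [0, 0, 0], -1],
    [[0, 0, 0], [0, 0, 0], -1]
  ]
}}

```text
clock: 15.4
tool_pos: [569.8, 116.6, 90.4]
eef_rot: [-179.9, 0.1, -98.1]
contact_force: [-0.1, -0.8, -1.6]
gripper_width: 23.6
```

```bash
python3 - <<'E'
from fit import *
s=sensors.read_state();print(s['tool_pos'],s['eef_rot'],s['contact_force'])
i=eyes.get_image('wrist');cv2.imwrite('pics/w11.png',i)
d=s['tool_pos'][:2]-[625.2,27.7];ey=np.array([.1445,.9895]);ex=np.array([.9895,-.1445]);print(-35+d@ex,-120+d@ey)
E
```

```text
[569.77 116.65  90.45] [-179.93    0.11  -98.13] [-0.07 -0.77 -1.61]
-102.69708466300519 -39.996074558933216
```

View pics/w11.png

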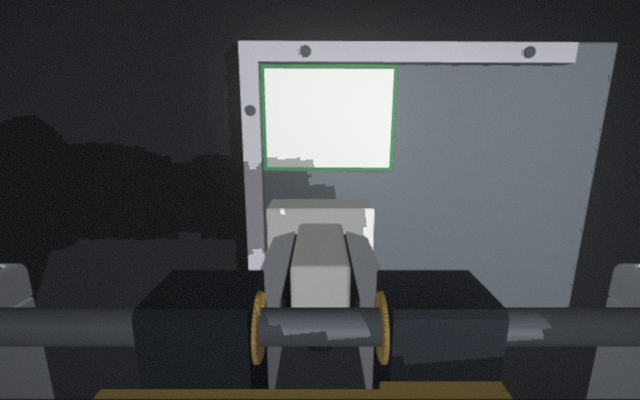

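>>> {"fn": "play_rows", "kwargs": {
  "rows": [
    [[-0.07, -0.5, -1], [0, 0, 0], -1],
    [[0, 0, -2.3], [0, 0, 0], -1],
    [[0, 0, -0.25], [0, 0, 0], -1],
    [[0, 0, 0], [0, 0, 0], -1],
    [[0, 0, 0], [0, 0, 0], -1]
  ]
}}

```text
clock: 15.95
tool_pos: [568.5, 107.8, 53.8]
eef_rot: [180.0, -0.0, -98.4]
contact_force: [-0.4, 0.1, -1.1]
gripper_width: 23.6
```

>>> {"fn": "play_rows", "kwargs": {
  "rows": [
    [[0.4, -0.06, 0], [0, 0, 0], -1],
    [[0.4, -0.06, 0], [0, 0, 0], -1],
    [[0.2, -0.03, 0], [0, 0, 0], -1],
    [[0.1, -0.015, 0], [0, 0, 0], -1],
    [[0, 0, 0], [0, 0, 0], -1]
  ]
}}

```text
clock: 16.45
tool_pos: [579.8, 107.6, 54.2]
eef_rot: [-180.0, -0.0, -98.3]
contact_force: [0.5, -0.2, -2.4]
gripper_width: 24.0
```

>>> {"fn": "play_rows", "kwargs": {
  "rows": [
    [[0.1, -0.015, 0], [0, 0, 0], -1],
    [[0, 0, 0], [0, 0, 0], -1]
  ]
}}

```text
clock: 16.65
tool_pos: [580.7, 107.5, 54.2]
eef_rot: [180.0, -0.0, -98.3]
contact_force: [-0.3, 1.2, -1.5]
gripper_width: 24.0
```

>>> {"fn": "play_rows", "kwargs": {
  "rows": [
    [[0.1, -0.015, 0], [0, 0, 0], -1],
    [[0, 0, 0], [0, 0, 0], -1]
  ]
}}

```text
clock: 16.85
tool_pos: [581.1, 107.4, 54.1]
eef_rot: [179.9, -0.0, -98.3]
contact_force: [-1.9, 0.3, -0.3]
gripper_width: 24.0
```

>>> {"fn": "play_rows", "kwargs": {
  "rows": [
    [[0.1, -0.015, 0], [0, 0, 0], -1],
    [[0, 0, 0], [0, 0, 0], -1],
    [[0, 0, 0], [0, 0, 0], -1]
  ]
}}

```text
clock: 17.15
tool_pos: [581.3, 107.4, 54.0]
eef_rot: [179.8, -0.0, -98.3]
contact_force: [-5.0, 1.2, 1.2]
gripper_width: 23.9
```

```bash
python3 - <<'E'
from fit import *
s=sensors.read_state();print(s['tool_pos'],s['eef_rot'],s['contact_force'])
i=eyes.get_image('wrist');cv2.imwrite('pics/w12.png',cv2.resize(i[20:240,180:480],None,fx=2.6,fy=2.6,interpolation=cv2.INTER_CUBIC))
E
```

```text
[581.25 107.38  53.97] [179.84  -0.02 -98.31] [-5.03  1.17  1.2 ]
```

View pics/w12.png

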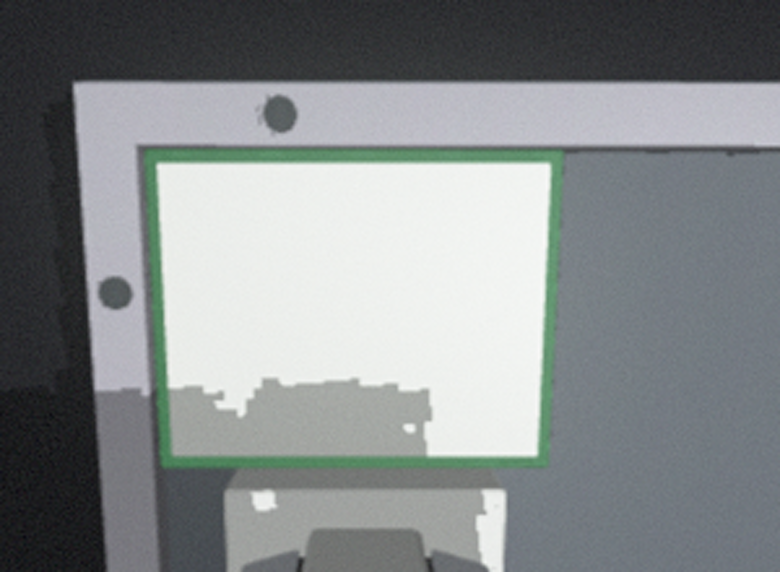

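Snug at the back rail. Retracting, lifting, and checking from above the corner.

>>> {"fn": "play_rows", "kwargs": {
  "rows": [
    [[-0.5, 0.07, 0], [0, 0, 0], -1],
    [[-0.6, 0.09, 0.5], [0, 0, 0], -1],
    [[0, 0, 4], [0, 0, 0], -1],
    [[0, -1, 4], [0, 0, 0], -1],
    [[0, 0, 0], [0, 0, 0], -1],
    [[0, 0, 0], [0, 0, 0], -1]
  ]
}}

```text
clock: 17.8
tool_pos: [572.9, 98.6, 140.5]
eef_rot: [-179.8, 0.1, -98.4]
contact_force: [0.3, 0.0, -2.0]
gripper_width: 24.1
```

```bash
python3 - <<'E'
from fit import *
s=sensors.read_state();print(s['tool_pos'],s['eef_rot'],s['contact_force']);np.save('s13.npy',s,allow_pickle=True)
i=eyes.get_image('wrist');cv2.imwrite('pics/w13.png',i);cv2.imwrite('pics/w13c.png',cv2.resize(i[60:200,220:420],None,fx=4,fy=4,interpolation=cv2.INTER_CUBIC))
i=eyes.get_image('side');cv2.imwrite('pics/d13.png',cv2.resize(i[180:300,215:355],None,fx=5,fy=5,interpolation=cv2.INTER_CUBIC))
E
```

```text
[572.9   98.58 140.49] [-179.78    0.06  -98.36] [ 0.35  0.02 -2.03]
```

View pics/w13c.png

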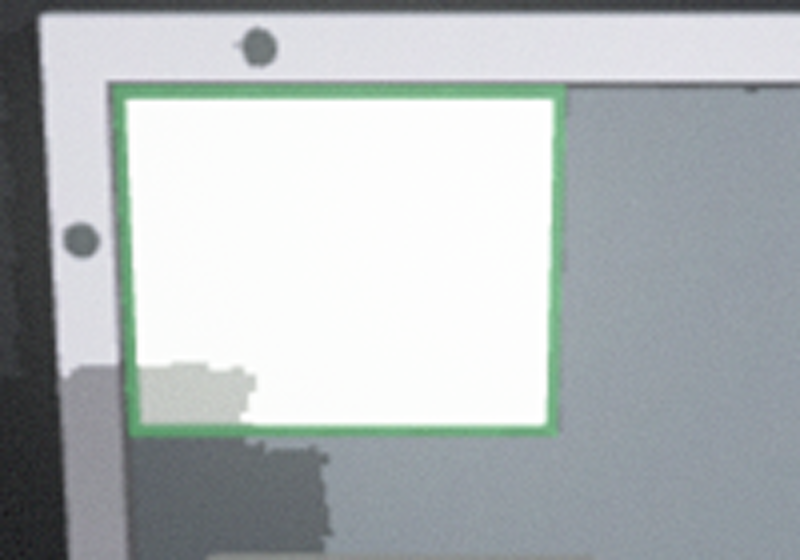

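View pics/d13.png

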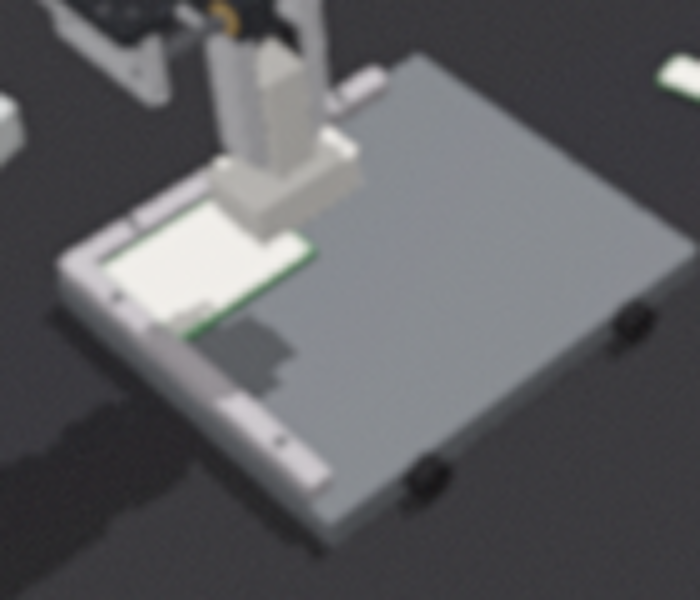

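The plate looks seated and square. The rail's visible inner face accounts for the 1–2 px strip at the side. I'll do one last gentle y nudge, since the x nudge could have opened that side slightly.

>>> {"fn": "play_rows", "kwargs": {
  "rows": [
    [[1, -4, 0], [0, 0, 0], -1],
    [[4.1, -2.5, 0], [0, 0, 0], -1],
    [[0, -1.6, -1], [0, 0, 0], -1],
    [[0, 0, -4], [0, 0, 0], -1],
    [[0, 0, -2.5], [0, 0, 0], -1],
    [[0, 0, -0.7], [0, 0, 0], -1],
    [[0, 0, 0], [0, 0, 0], -1],
    [[0, 0, 0], [0, 0, 0], -1]
  ]
}}

```text
clock: 18.7
tool_pos: [622.8, 18.1, 56.9]
eef_rot: [-180.0, 0.0, -98.3]
contact_force: [1.0, -0.0, -2.2]
gripper_width: 24.1
```

>>> {"fn": "play_rows", "kwargs": {
  "rows": [
    [[0, 0, -0.2], [0, 0, 0], -1],
    [[0.07, 0.5, 0], [0, 0, 0], -1],
    [[0.04, 0.25, 0], [0, 0, 0], -1],
    [[0.02, 0.15, 0], [0, 0, 0], -1],
    [[0, 0, 0], [0, 0, 0], -1]
  ]
}}

```text
clock: 19.2
tool_pos: [624.2, 27.3, 55.4]
eef_rot: [-180.0, 0.0, -98.3]
contact_force: [-0.4, 0.6, -1.6]
gripper_width: 23.7
```

>>> {"fn": "play_rows", "kwargs": {
  "rows": [
    [[0.015, 0.1, 0], [0, 0, 0], -1],
    [[0, 0, 0], [0, 0, 0], -1]
  ]
}}

```text
clock: 19.4
tool_pos: [624.2, 27.7, 55.3]
eef_rot: [-180.0, -0.0, -98.3]
contact_force: [0.1, 0.2, -1.7]
gripper_width: 23.9
```

>>> {"fn": "play_rows", "kwargs": {
  "rows": [
    [[0.015, 0.1, 0], [0, 0, 0], -1],
    [[0, 0, 0], [0, 0, 0], -1]
  ]
}}

```text
clock: 19.6
tool_pos: [624.2, 27.8, 55.3]
eef_rot: [180.0, -0.1, -98.4]
contact_force: [0.3, -2.3, 0.2]
gripper_width: 23.7
```

>>> {"fn": "play_rows", "kwargs": {
  "rows": [
    [[0.01, 0.07, 0], [0, 0, 0], -1],
    [[0, 0, 0], [0, 0, 0], -1],
    [[-0.07, -0.5, 0], [0, 0, 0], -1],
    [[-0.05, -0.35, 0], [0, 0, 0], -1],
    [[0, 0, 1], [0, 0, 0], -1],
    [[0, 0, 3], [0, 0, 0], -1],
    [[0, -1, 3], [0, 0, 0], -1],
    [[0, -2, 2], [0, 0, 0.03], -1]
  ]
}}

```text
clock: 20.4
tool_pos: [624.6, -6.1, 148.0]
eef_rot: [-179.8, 0.2, -96.3]
contact_force: [0.0, -0.4, -2.0]
gripper_width: 23.9
```

>>> {"fn": "play_rows", "kwargs": {
  "rows": [
    [[0, -3, 0], [0, 0, 0.04], -1],
    [[-0.4, -4, 0], [0, 0, 0.04], -1],
    [[-0.4, -4, 0], [0, 0, 0.04], -1],
    [[-0.5, -4, 0], [0, 0, 0.04], -1],
    [[-0.5, -4, 0], [0, 0, 0.026], -1],
    [[-0.5, -4, 0], [0, 0, 0], -1],
    [[-0.5, -3, 0], [0, 0, 0], -1],
    [[-0.3, -1.5, 0], [0, 0, 0], -1]
  ]
}}

```text
clock: 21.2
tool_pos: [591.2, -288.0, 145.9]
eef_rot: [-180.0, -0.1, -86.2]
contact_force: [-0.5, -0.7, -1.4]
gripper_width: 24.0
```

```bash
python3 - <<'E'
from fit import *
s=sensors.read_state();print(s['tool_pos'],s['eef_rot'],s['contact_force'])
i=eyes.get_image('scene');cv2.imwrite('pics/s14.png',i)
cv2.imwrite('pics/s14c.png',cv2.resize(i[145:265,305:465],None,fx=5,fy=5,interpolation=cv2.INTER_CUBIC))
i=eyes.get_image('side');cv2.imwrite('pics/d14.png',cv2.resize(i[180:300,215:355],None,fx=5,fy=5,interpolation=cv2.INTER_CUBIC))
i=eyes.get_image('wrist');cv2.imwrite('pics/w14.png',i)
E
```

```text
[ 591.24 -287.97  145.92] [-179.98   -0.11  -86.18] [-0.51 -0.74 -1.4 ]
```

View pics/s14c.png

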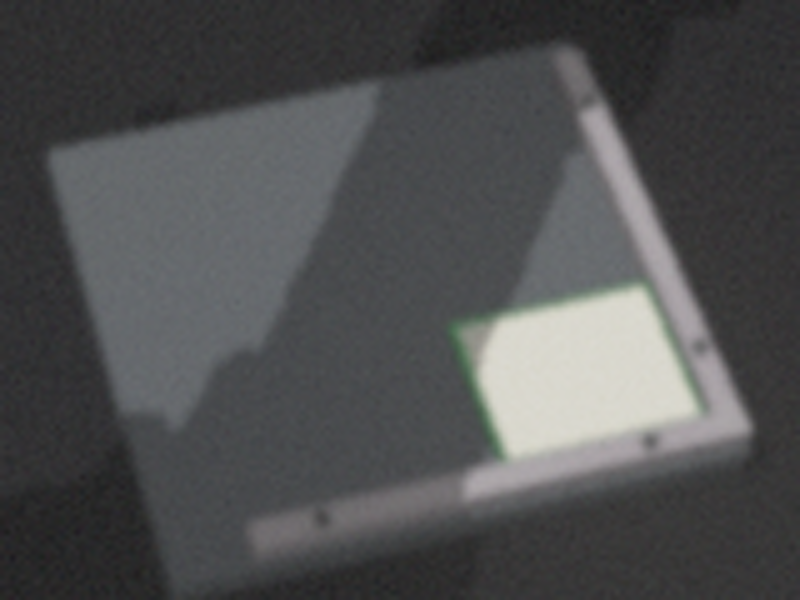

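View pics/d14.png

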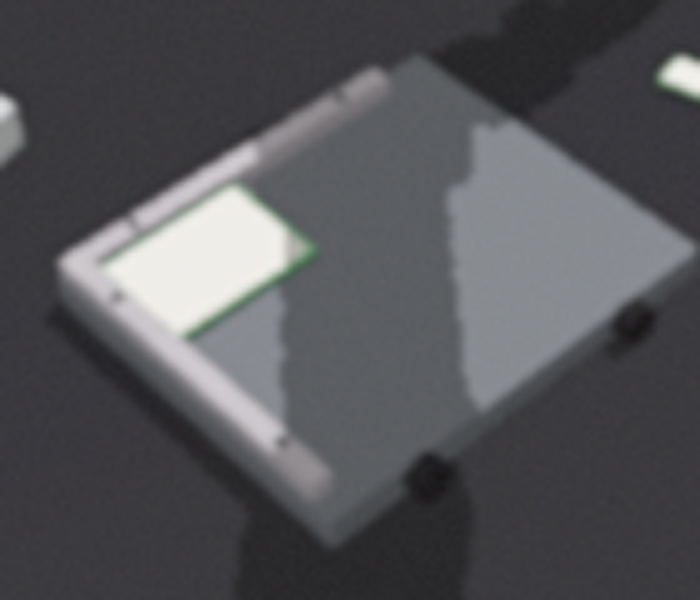

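View pics/w14.png

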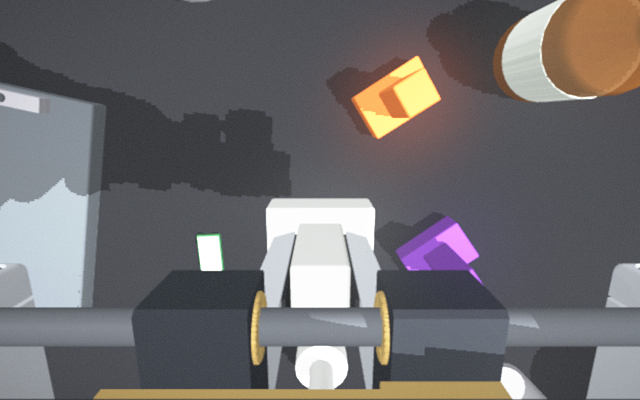

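The plate sits in the corner, against both rails, in both fixed views. Lowering the pusher onto open bench.

>>> {"fn": "play_rows", "kwargs": {
  "rows": [
    [[0, 0, -3], [0, 0, 0], -1],
    [[0, 0, -4], [0, 0, 0], -1],
    [[0, 0, -2.5], [0, 0, 0], -1],
    [[0, 0, -1], [0, 0, 0], -1],
    [[0, 0, -0.4], [0, 0, 0], -1],
    [[0, 0, 0], [0, 0, 0], -1],
    [[0, 0, 0], [0, 0, 0], -1]
  ]
}}

```text
clock: 22.05
tool_pos: [593.6, -284.0, 37.8]
eef_rot: [-179.9, -0.1, -85.9]
contact_force: [0.7, -0.3, -1.7]
gripper_width: 23.8
```

>>> {"fn": "play_rows", "kwargs": {
  "rows": [
    [[0, 0, -0.1], [0, 0, 0], -1],
    [[0, 0, 0], [0, 0, 0], -1]
  ]
}}

```text
clock: 22.25
tool_pos: [592.8, -284.4, 36.1]
eef_rot: [-179.9, -0.0, -86.0]
contact_force: [0.2, -0.4, -2.6]
gripper_width: 23.7
```

>>> {"fn": "play_rows", "kwargs": {
  "rows": [
    [[0, 0, -0.1], [0, 0, 0], -1],
    [[0, 0, 0], [0, 0, 0], -1],
    [[0, 0, 0], [0, 0, 0], -1]
  ]
}}

```text
clock: 22.55
tool_pos: [592.2, -284.1, 34.2]
eef_rot: [-180.0, 0.0, -85.9]
contact_force: [-0.3, -0.1, -1.7]
gripper_width: 24.0
```

>>> {"fn": "play_rows", "kwargs": {
  "rows": [
    [[0, 0, -0.1], [0, 0, 0], -1],
    [[0, 0, 0], [0, 0, 0], -1],
    [[0, 0, 0], [0, 0, 0], -1]
  ]
}}

```text
clock: 22.85
tool_pos: [592.4, -284.2, 33.4]
eef_rot: [-180.0, -0.0, -85.9]
contact_force: [0.9, -0.6, 0.3]
gripper_width: 23.9
```

>>> {"fn": "play_rows", "kwargs": {
  "rows": [
    [[0, 0, -0.05], [0, 0, 0], -1],
    [[0, 0, 0], [0, 0, 0], -1],
    [[0, 0, 0], [0, 0, 0], -1]
  ]
}}

```text
clock: 23.15
tool_pos: [592.4, -284.2, 33.3]
eef_rot: [-180.0, -0.0, -85.9]
contact_force: [-0.3, 0.8, 6.0]
gripper_width: 23.8
```

Bench contact felt (6 N up). Opening, then lifting clear.

>>> {"fn": "play_rows", "kwargs": {
  "rows": [
    [[0, 0, 0.03], [0, 0, 0], 0.0],
    [[0, 0, 0], [0, 0, 0], 0.3],
    [[0, 0, 0], [0, 0, 0], 0.3],
    [[0, 0, 0], [0, 0, 0], 0.3],
    [[0, 0, 0], [0, 0, 0], 0.3]
  ]
}}

```text
clock: 23.65
tool_pos: [592.2, -284.1, 32.8]
eef_rot: [180.0, 0.0, -85.9]
contact_force: [-0.1, -0.2, 0.1]
gripper_width: 59.4
```

>>> {"fn": "play_rows", "kwargs": {
  "rows": [
    [[0, 0, 1], [0, 0, 0], 0.3],
    [[0, 0, 3], [0, 0, 0], 0.3],
    [[0, 0, 4], [0, 0, 0], 0.3],
    [[0, 0, 4], [0, 0, 0], 0.3],
    [[0, 0, 4], [0, 0, 0], 0.3],
    [[-4, 0, 2], [0, 0, 0], 0.3],
    [[-4, 0, 0], [0, 0, 0], 0.3],
    [[0, 0, 0], [0, 0, 0], 0.3]
  ]
}}

```text
clock: 24.45
tool_pos: [506.2, -285.2, 214.6]
eef_rot: [179.8, -0.0, -86.2]
contact_force: [0.3, -0.4, -0.5]
gripper_width: 61.3
```

```bash
python3 - <<'E'
from fit import *
s=sensors.read_state();print(s['tool_pos'],s['contact_force'],s['gripper_width'],s['clock'])
i=eyes.get_image('scene');cv2.imwrite('pics/s15.png',i)
i=eyes.get_image('side');cv2.imwrite('pics/d15.png',i)
cv2.imwrite('pics/d15c.png',cv2.resize(i[120:240,320:480],None,fx=5,fy=5,interpolation=cv2.INTER_CUBIC))
i=eyes.get_image('wrist');cv2.imwrite('pics/w15.png',i)
E
```

```text
[ 506.18 -285.17  214.55] [ 0.29 -0.41 -0.45] 61.30565441559869 24.45
```

View pics/s15.png

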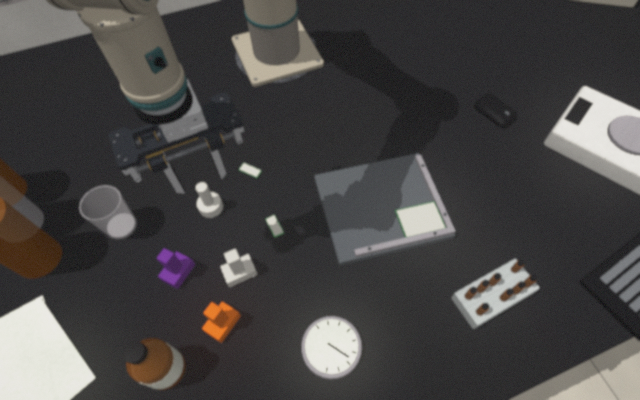

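View pics/d15.png

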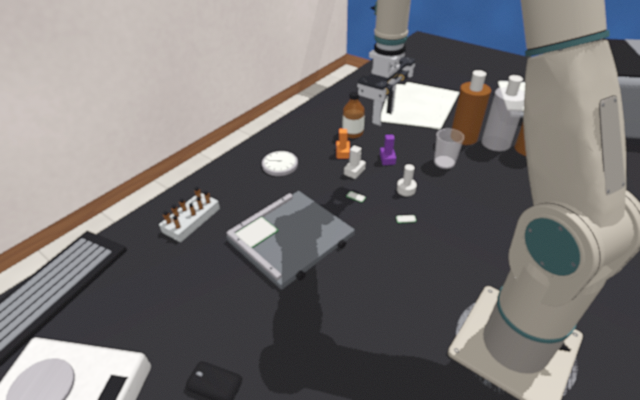

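View pics/w15.png

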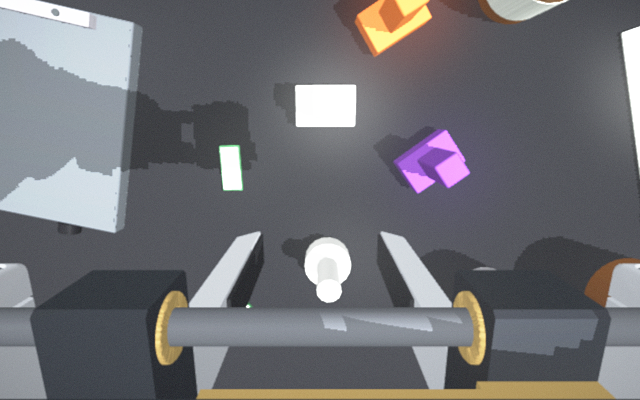

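The pusher stands upright at scene (238,266), off the stage. The tamper at (208,200), the look-alikes and the slips have not moved, and the plate is in the corner at (420,220). Handing in.

```bash
python3 -c "
from bench import workorder,sensors
s=sensors.read_state();print(s['clock'],s['qvel'].round(2));print(workorder.job_done())"
```

```text
24.6 [-0.61  1.35 -0.5  -1.23 -0.09 -0.04 -0.01]
the job is handed in; nothing more can be done
None
```

I pushed the plate into the corner against both rails with the white rectangular-footed pusher, then stood the pusher upright on the bench and let go. I handed the job in at 24.6 s.

- **Plate:** I pushed it to the back rail, slid it along to the side rail, then gave each side one more gentle nudge. Contact was felt each time at about 3–6 N. The overhead wrist view showed it flat and square, with a 1–2 px strip at the side rail. I put that strip down to the rail's visible inner face.
- **Pusher:** It was set down 10 mm from where it started, with a small bench contact of 6 N, then released. The final views show it upright and clear of the stage.
- **Bystanders:** The tamper, the orange and purple look-alikes and the glass slips look unmoved.

The first fit of the fence position was about 1.5 mm off from where the back rail was felt, so I trusted the felt contact. I did not compute the plate's final pose from the pictures. When I handed in, the arm was clear of everything, but its joints still showed speeds of about 1°/s.

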